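# Make up the hose kit and the door kit

### The arm

A 7-joint arm with a two-finger parallel gripper is mounted at the origin on the work surface. World frame = base frame: x ahead of the robot, y to its left, z up, the work surface at z = 0. Lengths are in m, angles in rad, forces in N, time in s.
With the tool pointing down it reaches from about 0.4 to 0.85 m from the base axis. Payload 10.4 kg.
Tool frame: the origin (TCP) lies at the very end of the fingers, on their centre line; the grasp point (between the pads) lies 19 mm behind it; z points along the fingers, y is the line along which they close (so a half turn about z gives the same grasp; the last joint's range is limited). The gripper opens to 85 mm and grips with 20 to 120 N. Pads are 22 mm wide; open, the fingers measure 114 mm over their backs; the gripper's body (76 mm by 85 mm) begins 54 mm behind the grasp point. The pads swing forward as they close: fully open they stand 13 mm farther back than shut.
Start: joints at [1.26, 0.332, -0.065, 1.46, 0.022, 1.35, -0.088], TCP at [0.177, -0.599, 0.231] pointing down, gripper open.
Joint ranges: [-2.6, 2.6], [-0.5, 2.12], [-1.47, 1.34], [0.16, 2.42], [-1.27, 4.41], [0.06, 2.06], [-2.6, 2.6]. Speed limits (rad/s): [2.22, 2.22, 2.79, 2.79, 3.14, 3.14, 3.14].

### API

Orientations are given as a unit quaternion [x, y, z, w].
In Python, from workcell import manip, vision, order gives the robot as it stands. The module is installed in compiled form; this text tells all that it offers.
- The arm moves only by the tool move_arm, never from a script. Its argument "motion" is a list of rows, each a list of 3 entries, a list of its own where there are three numbers: the shift along the tool's x, y, z scaled (see below), then the turn, a rotation vector about the tool's x, y, z scaled (see below), then the opening, from -1 (shut) to 1 (fully open). In form: [[[dx, dy, dz], [wx, wy, wz], hand], ...]. A call has 1 to 12 rows; each row shifts and turns the commanded pose from where the row before left it, along the tool's axes as they then stand; what a row does not reach is not made up. The controller multiplies each number of a shift by 0.75 m and each number of a turn by pi/4 rad. A row lasts 1/10 s, in which the tool goes at most 50 mm and 8.59 degrees, less where a joint would pass 70% of its speed; a pose out of reach is approached as far as the arm can. A call with a number of a shift or a turn outside -1 to 1 is refused whole. A call with a gripper value outside its range is refused whole. The fingers move at their own pace and stop on an object; "newtons" is the grip in N (left out, the last holds). Time passes only in rows, so rows that do not move let the fingers close. It gives the time, the measured TCP pose, the force, the opening and the grip force at its end, in the units of the state.
- manip.get_obs(): the state, without advancing time (a new reading comes with each control period).
- vision.camera(name): name is "scene" or "top"; returns a dict with "pixels" (384x512x3 uint8, red, green, blue), "fx", "fy", "cx", "cy" (pixels), "R" (3x3) and "t" (3): a world point X has camera coordinates R X + t. Camera axes: x right, y down, z forward; pixel columns grow to the right and rows downward; lengths in m; the calibration is good to about 2 mm. A picture is of the moment at which its call begins. There is no depth.
- order.hand_in(): hands the job in; it is judged then, once.
The state is a dict: "clock": time; "joint_pos": joint angles; "joint_velocities": joint speeds; "tau": joint torques, N m; "position": TCP position; "ee_rot": TCP orientation; "ft_force": force on the tool from outside, world axes, zero at the start; "torque": the same for the moment, N m; "grip_width": opening from 0.0 (shut) to 1.0 (fully open); "grasp_force": force on a finger pad.
Only numpy, scipy, OpenCV 4.12 (cv2) and the standard library are available. Lean on these libraries where they do the work, as an engineer would, in place of code of your own. Each camera call takes 0.05 s, during which the arm holds its last target. There are 200 camera calls.

### The job

Make up two kits from the stock standing on the workbench, one part to a compartment, each part standing upright on the tray's floor: in the blue tray the brass adaptor in the middle compartment with the green hose connector and the grey pipe cap in the end ones (either way round), and in the red tray the black rubber doorstop and the brown wooden knob (either way round). Leave the orange connector, the jar and the screwdriver where they are, and keep the trays flat on the bench.

Things in the scene. Friction and masses are not known exactly. Their poses are not given: they have to be found in the camera images.
- blue_tray: Blue open plastic tray with three square compartments in a row along its own x axis; outside 208 (x) x 72 (y) x 22 high, walls and dividers 4, floor 4 thick; each compartment 64 x 64 inside, centred at x = -68, 0, +68 and y = 0 in the tray's frame. Loose, 0.8 kg, lies flat on the bench; yaw within about 25 degrees of the world's x. Origin: centre of its underside; z up.
- red_tray: Red open plastic tray with two square compartments in a row along its own x axis; outside 140 (x) x 72 (y) x 22 high, walls and divider 4, floor 4 thick; each compartment 64 x 64 inside, centred at x = -34, +34 and y = 0 in the tray's frame. Loose, 0.6 kg, lies flat on the bench; yaw within about 25 degrees of the world's x. Origin: centre of its underside; z up.
- brass_adaptor: Brass pipe adaptor, standing: hexagon foot 34 across the flats, 22 high, then a round threaded neck 28 diameter up to the top at 52; about 140 g. Origin: centre of its underside; z up. Loose, stands on the bench at the start.
- green_connector: Green plastic hose connector, standing: round foot 38 diameter, 20 high, then a round neck 30 diameter up to the top at 52; about 50 g. Origin: centre of its underside; z up. Loose, stands on the bench at the start.
- grey_cap: Plain grey plastic pipe cap, standing: round, rim at the foot 40 diameter and 8 high, body 36 diameter up to the top at 50; about 60 g. Origin: centre of its underside; z up. Loose, stands on the bench at the start.
- doorstop: Black rubber doorstop, standing: round, tapering from 42 diameter at the foot to 37 at 20 high and 35 at the top at 52, small steel disc on top; about 70 g. Origin: centre of its underside; z up. Loose, stands on the bench at the start.
- wood_knob: Dark brown wooden knob, standing on its round 36 foot: neck 26 diameter, head 40 diameter between 29 and 46 high, top at 54; about 60 g. Origin: centre of its underside; z up. Loose, stands on the bench at the start.
- orange_connector: Orange plastic hose connector, the same shape as the green one (foot 38 diameter, neck 30, 52 high). Not part of either kit: to be left alone. It stands among the other stock. Origin: centre of its underside; z up.
- jar: Closed amber glass jar with steel lid and paper label, 56 diameter, 62 high, beyond the stock. To be left alone. Origin: centre of its underside; z up.
- screwdriver: Yellow-handled screwdriver, about 190 long, lying on the bench beyond the stock along its own x axis, handle to its -x; origin under its middle. To be left alone.
Not all that is in view belongs to the job. What is shaped like the grey_cap but purple is not meant.

How it is judged:
By the outcome, as a careful person would: the job done as asked, in the order asked, and still so for the second after the job is handed in, with the robot touching nothing.
It also fails if it takes over 128 s, if anything falls off the work surface, if the arm or the gripper's body presses on something with over 40 N, if the wrist force passes 120 N, or if a joint passes its speed limit or range.

## Working session

There is one attempt and no reset: what is moved stays moved. The work goes in short steps, Python scripts to look and compute and a tool call to move; the robot and the scene stay as the last step left them, time stands still between calls to the robot, and variables do not carry over. Pictures are saved under pics/ and viewed, at most 14 in all, crops included, and the job is handed in when it is done.

Besides the shell and the picture viewer there is one more tool, called after "Emit:" as name([rows], argument=value, ...), one row to a line, values as JSON. move_arm: Moves the arm, as the interface text tells. Its arguments: {"type":"object","properties":{"motion":{"type":"array"},"newtons":{"type":"number"}},"required":["motion"]}

```bash
mkdir -p pics
cat > h.py <<'E'
import numpy as np, cv2
from workcell import manip, vision, order
def ray(c,u,v,z):
    R=np.array(c["R"]);t=np.array(c["t"]);o=-R.T@t
    d=R.T@np.array([(u-c["cx"])/c["fx"],(v-c["cy"])/c["fy"],1.])
    return o+d*(z-o[2])/d[2]
def proj(c,X):
    p=np.array(c["R"])@np.array(X)+np.array(c["t"]);return p[0]/p[2]*c["fx"]+c["cx"],p[1]/p[2]*c["fy"]+c["cy"]
E
python3 - <<'E'
from h import *
print(manip.get_obs())
for n in("scene","top"):
    c=vision.camera(n);im=c["pixels"][:,:,::-1]
    cv2.imwrite(f"pics/{n}0.png",cv2.resize(im,(800,600),interpolation=cv2.INTER_CUBIC)); np.save(n+"0.npy",im)
    R=np.array(c["R"]);print(n,-R.T@np.array(c["t"]),R.round(3).tolist(),c["fx"],c["cx"],c["cy"])
E
```

```text
{'clock': 0.0, 'joint_pos': array([ 1.26040779,  0.33289633, -0.06470711,  1.46095847,  0.02160154,
        1.34992801, -0.08848848]), 'joint_velocities': array([-0.00037707,  0.00179856,  0.00049746,  0.00080052, -0.00076282,
        0.00067341, -0.0012416 ]), 'tau': array([-4.06590325e-04, -6.25443721e+01,  4.93880978e-02, -3.91594863e+01,
        1.62703462e-02,  1.01547901e-02,  9.23768880e-06]), 'position': array([ 0.17728045, -0.59891921,  0.23049251]), 'ee_rot': array([ 9.89661931e-01,  1.43417937e-01, -1.41637784e-04, -7.33694550e-04]), 'ft_force': array([-0.45131968,  0.0574941 , -0.33582225]), 'torque': array([ 0.06569285, -0.01674421,  0.00792652]), 'grasp_force': 0.0, 'grip_width': 0.999295701817869}
scene [ 1.34357899 -0.26758973  0.60659512] [[0.358, 0.934, -0.02], [0.542, -0.226, -0.809], [-0.76, 0.279, -0.587]] 418.20653749264886 252.33382530045546 186.79641404135614
top [0.49480638 0.02195644 0.99486072] [[0.007, -0.999, 0.038], [-0.992, -0.011, -0.124], [0.124, -0.037, -0.992]] 425.521996273941 256.39596244692524 183.2006992595395
```

View pics/top0.png

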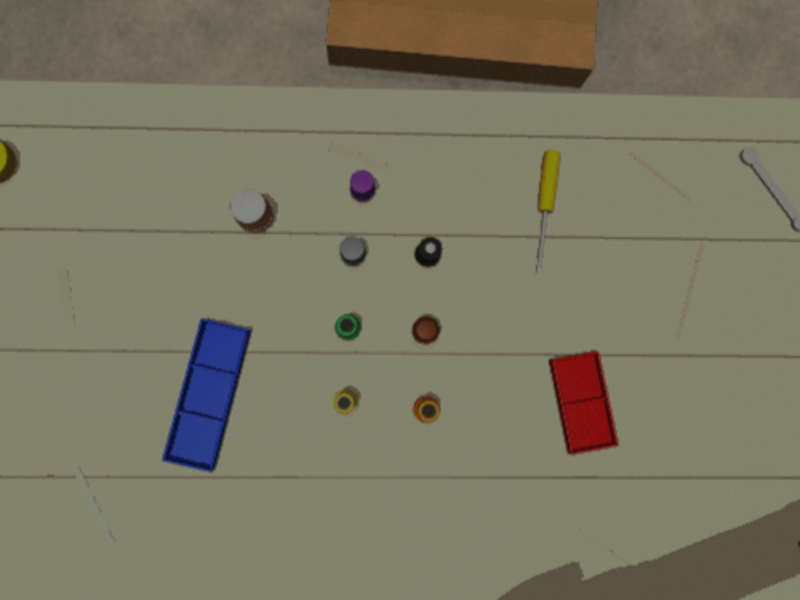

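View pics/scene0.png

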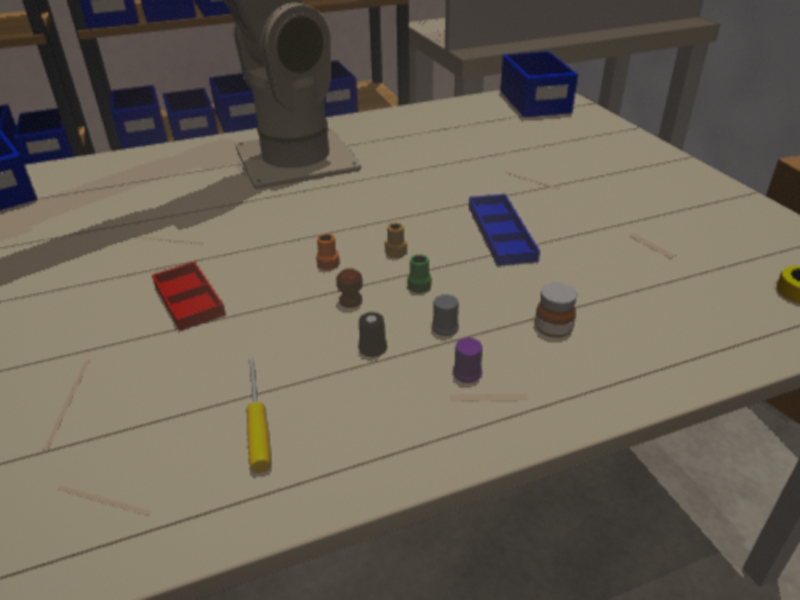

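The top view (800 px scale) shows the blue tray at (207,395), the red tray at (584,402), brass at (345,401), green at (347,326) and grey at (352,250). The doorstop is at (428,251), the knob at (426,329), orange at (427,408) and the purple decoy at (362,185). Next I'll measure these positions.

```bash
cat > look.py <<'E'
from h import *
def blobs(seeds,im):
    # foreground against the bench: difference from local median colour
    hsv=cv2.cvtColor(im,cv2.COLOR_BGR2HSV)
    bg=cv2.medianBlur(im,51)
    d=np.abs(im.astype(int)-bg).max(2)
    out={}
    m=(d>35).astype(np.uint8)
    n,l,s,ce=cv2.connectedComponentsWithStats(m)
    for k,(u,v) in seeds.items():
        y,x=int(v*.64),int(u*.64)
        w=l[y-4:y+5,x-4:x+5].ravel();w=w[w>0]
        i=np.bincount(w).argmax();out[k]=(s[i].tolist(),ce[i])
    return out
def tray(c,im,col,roi):
    b,g,r=[im[:,:,i].astype(int) for i in range(3)]
    m=((b>r+40)&(b>g+40)) if col=="blue" else ((r>b+50)&(r>g+50))
    m=m.astype(np.uint8);k=np.zeros_like(m);x0,y0,x1,y1=[int(q*.64) for q in roi];k[y0:y1,x0:x1]=1;m=cv2.morphologyEx(m*k,cv2.MORPH_CLOSE,np.ones((5,5)))
    cs=max(cv2.findContours(m,0,2)[0],key=cv2.contourArea)
    P=np.array([ray(c,u,v,.018)[:2] for u,v in cs[:,0]],np.float32)*1000
    (cx,cy),(w,h),a=cv2.minAreaRect(P)
    if w<h:a-=90
    a=(a+90)%180-90
    return round(cx,1),round(cy,1),round(max(w,h),1),round(min(w,h),1),round(a,1)
E
python3 - <<'E'
from look import *
T=dict(brass=(345,401),green=(347,326),grey=(352,250),door=(428,251),knob=(426,329),orange=(427,408))
S=dict(brass=(396,241),green=(419,273),grey=(445,316),door=(372,335),knob=(349,287),orange=(327,251))
c=vision.camera("top");s=vision.camera("scene");ti=c["pixels"][:,:,::-1].copy();si=s["pixels"][:,:,::-1].copy()
bt=blobs(T,ti);bs=blobs(S,si)
P=lambda c:np.diag([1,1,1])@np.array([[c["fx"],0,c["cx"]],[0,c["fy"],c["cy"]],[0,0,1]])@np.c_[c["R"],c["t"]]
for k in T:
    X=cv2.triangulatePoints(P(c),P(s),np.array(bt[k][1]),np.array(bs[k][1]))[:,0];X=X[:3]/X[3]
    print(k,bt[k][0],bs[k][0],(X*1000).round(1),(ray(c,*bt[k][1],.028)*1000).round(1)[:2],(ray(s,*bs[k][1],.026)*1000).round(1)[:2])
print(tray(c,ti,"blue",(150,300,270,490)),tray(c,ti,"red",(530,330,640,470)))
E
```

```text
brass [213, 247, 18, 19, 236] [246, 143, 15, 23, 274] [451.5  63.2  22.4] [451.7  62.8] [456.9  61.2]
green [214, 200, 18, 18, 253] [260, 163, 17, 26, 349] [557.7  62.   21. ] [557.2  61.7] [564.3  59.1]
grey [217, 151, 19, 20, 226] [276, 189, 18, 29, 442] [669.7  55.7  20.2] [668.2  55.2] [676.4  52.8]
door [265, 150, 18, 22, 267] [229, 200, 19, 32, 482] [669.1 -55.4  18.2] [667.6 -54. ] [677.7 -58.9]
knob [263, 201, 20, 20, 292] [215, 172, 18, 28, 403] [554.1 -52.1  22.1] [553.9 -51.2] [559.3 -54. ]
orange [264, 251, 18, 20, 273] [202, 149, 16, 25, 308] [440.5 -54.   22.7] [441.1 -52.6] [445.2 -56.1]
(458.9, 265.0, 207.1, 72.1, -12.9) (449.9, -284.3, 139.7, 73.3, 10.4)
```

```bash
cat > plan.py <<'E'
import sys
from h import *
from scipy.spatial.transform import Rotation as Ro
def plan(pts,yaw,off=None):
    o=manip.get_obs();p=np.array(o["position"]);R=Ro.from_quat(o["ee_rot"])
    G=Ro.from_matrix(np.c_[[np.cos(yaw),np.sin(yaw),0],[np.sin(yaw),-np.cos(yaw),0],[0,0,-1]])
    print("clock",round(o["clock"],2),"pos",p.round(4),"turn units",((R.inv()*G).as_rotvec()/(np.pi/4)).round(3))
    for q in pts:
        d=G.inv().apply(np.array(q)/1000-p)/.75;n=np.ceil(np.linalg.norm(d)/.064);print(q,"total",d.round(4),"rows",n,"each",(d/n).round(4));p=np.array(q)/1000
a=[float(x) for x in sys.argv[1:]]
plan(np.array(a[1:]).reshape(-1,3),np.deg2rad(a[0]))
E
python3 plan.py -12.9  451.5 63 150 451.5 63 22
```

```text
clock 0.2 pos [ 0.1773 -0.5991  0.2309] turn units [-0.001  0.     0.653]
[451.5  63.  150. ] total [ 0.1592 -0.9421  0.1078] rows 16.0 each [ 0.01   -0.0589  0.0067]
[451.5  63.   22. ] total [0.     0.     0.1707] rows 3.0 each [0.     0.     0.0569]
```

Emit:
move_arm([
  [[0,0,0],[0,0,0.163],1],
  [[0,0,0],[0,0,0.163],1],
  [[0,0,0],[0,0,0.163],1],
  [[0,0,0],[0,0,0.163],1],
  [[0,0,0],[0,0,0],1],
  [[0,0,0],[0,0,0],1],
], newtons=40)

```text
clock: 0.8
position: [0.1774, -0.5992, 0.2312]
ee_rot: [0.994, -0.11, -0.0, -0.0]
ft_force: [-0.2, 0.3, -0.5]
grip_width: 0.998
grasp_force: 0.0
```

```bash
python3 plan.py -12.9  451.5 63 150 451.5 63 22
```

```text
clock 0.8 pos [ 0.1774 -0.5992  0.2312] turn units [-0.     0.     0.006]
[451.5  63.  150. ] total [ 0.1591 -0.9422  0.1082] rows 16.0 each [ 0.0099 -0.0589  0.0068]
[451.5  63.   22. ] total [0.     0.     0.1707] rows 3.0 each [0.     0.     0.0569]
```

Emit:
move_arm([
  [[0.03,-0.05,0],[0,0,0],1],
  [[0.03,-0.05,0],[0,0,0],1],
  [[0.03,-0.05,0],[0,0,0],1],
  [[0.03,-0.05,0],[0,0,0],1],
  [[0.03,-0.05,0],[0,0,0],1],
  [[0.03,-0.05,0],[0,0,0],1],
  [[0.03,-0.05,0],[0,0,0],1],
  [[0.03,-0.05,0],[0,0,0],1],
  [[0.03,-0.05,0],[0,0,0],1],
  [[0,0,0],[0,0,0],1],
  [[0,0,0],[0,0,0],1],
])

```text
clock: 1.9
position: [0.4504, -0.3146, 0.2313]
ee_rot: [0.994, -0.109, -0.0, 0.0]
ft_force: [-0.2, -0.7, 0.0]
grip_width: 1.0
grasp_force: 0.0
```

Emit:
move_arm([
  [[-0.0123,-0.0547,0.006],[0,0,0],1],
  [[-0.0123,-0.0547,0.006],[0,0,0],1],
  [[-0.0123,-0.0547,0.006],[0,0,0],1],
  [[-0.0123,-0.0547,0.006],[0,0,0],1],
  [[-0.0123,-0.0547,0.006],[0,0,0],1],
  [[-0.0123,-0.0547,0.006],[0,0,0],1],
  [[-0.0123,-0.0547,0.006],[0,0,0],1],
  [[-0.0123,-0.0547,0.006],[0,0,0],1],
  [[-0.0123,-0.0547,0.006],[0,0,0],1],
  [[0,0,0],[0,0,0],1],
  [[0,0,0],[0,0,0],1],
])

```text
clock: 3.0
position: [0.4511, 0.0623, 0.1908]
ee_rot: [0.994, -0.111, 0.0, 0.0]
ft_force: [-0.6, -1.0, 0.6]
grip_width: 0.999
grasp_force: 0.0
```

```bash
python3 plan.py -12.9  451.5 63 150 451.5 63 22
python3 - <<'E'
from h import *
c=vision.camera("scene");cv2.imwrite("pics/s1.png",cv2.resize(c["pixels"][80:280,130:400,::-1],(800,592)))
E
```

```text
clock 3.0 pos [0.4511 0.0623 0.1908] turn units [ 0.001 -0.     0.003]
[451.5  63.  150. ] total [ 0.0003 -0.0011  0.0544] rows 1.0 each [ 0.0003 -0.0011  0.0544]
[451.5  63.   22. ] total [0.     0.     0.1707] rows 3.0 each [0.     0.     0.0569]
```

View pics/s1.png

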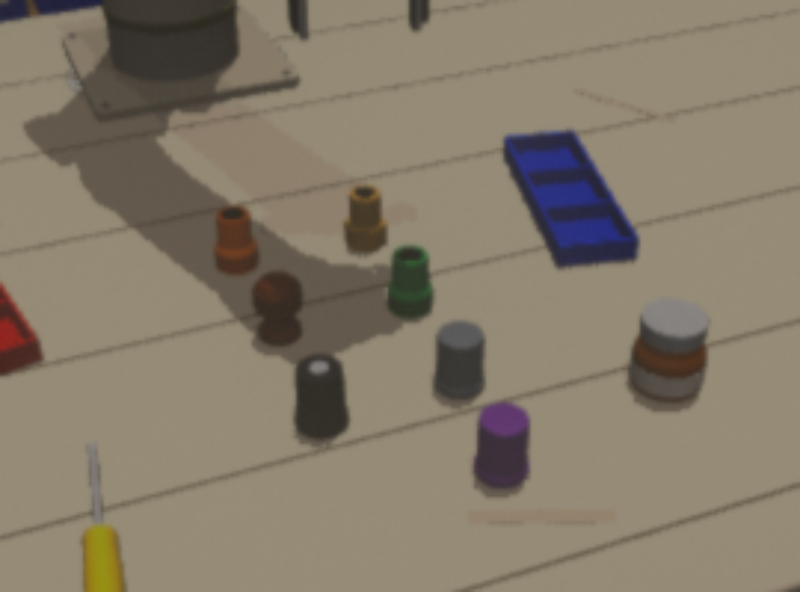

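The open fingers are at (300,20) and (418,15), on either side of the brass part at (365,218). I'm descending to grip it.

Emit:
move_arm([
  [[0,-0.001,0.045],[0,0,0],1],
  [[0,0,0.045],[0,0,0],1],
  [[0,0,0.045],[0,0,0],1],
  [[0,0,0.045],[0,0,0],1],
  [[0,0,0.045],[0,0,0],1],
  [[0,0,0],[0,0,0],1],
  [[0,0,0],[0,0,0],-1],
  [[0,0,0],[0,0,0],-1],
  [[0,0,0],[0,0,0],-1],
  [[0,0,0],[0,0,0],-1],
  [[0,0,0],[0,0,0],-1],
  [[0,0,0],[0,0,0],-1],
], newtons=30)

```text
clock: 4.25
position: [0.4521, 0.0638, 0.0232]
ee_rot: [0.994, -0.112, 0.001, 0.0]
ft_force: [-2.7, -1.6, 8.3]
grip_width: 0.306
grasp_force: 29.0
```

Emit:
move_arm([
  [[0,0,0],[0,0,0],-1],
  [[0,0,0],[0,0,0],-1],
  [[0,0,0],[0,0,0],-1],
  [[0,0,-0.02],[0,0,0],-1],
  [[0,0,-0.04],[0,0,0],-1],
  [[0,0,-0.05],[0,0,0],-1],
  [[0,0,-0.05],[0,0,0],-1],
  [[0,0,0],[0,0,0],-1],
])

```text
clock: 5.05
position: [0.454, 0.0645, 0.147]
ee_rot: [0.994, -0.112, 0.004, -0.0]
ft_force: [1.1, -0.4, -1.7]
grip_width: 0.304
grasp_force: 30.0
```

```bash
python3 plan.py -12.9  459 265 142 459 265 26.5
python3 - <<'E'
from h import *
c=vision.camera("scene");cv2.imwrite("pics/s2.png",cv2.resize(c["pixels"][60:260,130:400,::-1],(800,592)))
E
```

```text
clock 5.05 pos [0.454  0.0645 0.147 ] turn units [-0.002 -0.01   0.001]
[459. 265. 142.] total [-0.0531 -0.2621  0.0066] rows 5.0 each [-0.0106 -0.0524  0.0013]
[459.  265.   26.5] total [0.    0.    0.154] rows 3.0 each [0.     0.     0.0513]
```

View pics/s2.png

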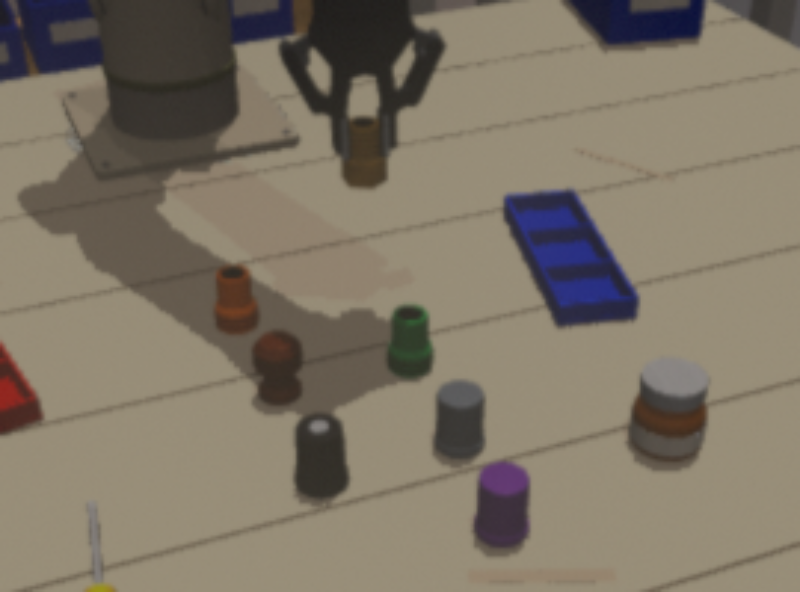

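Brass is held upright at (365,150). I'm moving it to the middle compartment of the blue tray.

Emit:
move_arm([
  [[-0.0106,-0.0524,0],[0,-0.01,0],-1],
  [[-0.0106,-0.0524,0],[0,0,0],-1],
  [[-0.0106,-0.0524,0],[0,0,0],-1],
  [[-0.0106,-0.0524,0],[0,0,0],-1],
  [[-0.0106,-0.0524,0],[0,0,0],-1],
  [[0,0,0],[0,0,0],-1],
  [[0,0,0.04],[0,0,0],-1],
  [[0,0,0.04],[0,0,0],-1],
  [[0,0,0.04],[0,0,0],-1],
  [[0,0,0.02],[0,0,0],-1],
  [[0,0,0],[0,0,0],-1],
])

```text
clock: 6.2
position: [0.4531, 0.2632, 0.0342]
ee_rot: [0.994, -0.112, -0.006, 0.001]
ft_force: [0.0, -0.1, -1.7]
grip_width: 0.303
grasp_force: 30.2
```

```bash
python3 plan.py -12.9  459 265 28 459 265 26.5
```

```text
clock 6.2 pos [0.4531 0.2632 0.0342] turn units [0.005 0.015 0.002]
[459. 265.  28.] total [ 0.0071 -0.0041  0.0082] rows 1.0 each [ 0.0071 -0.0041  0.0082]
[459.  265.   26.5] total [0.    0.    0.002] rows 1.0 each [0.    0.    0.002]
```

Emit:
move_arm([
  [[0.006,-0.003,0],[0.004,0.012,0],-1],
  [[0,0,0.004],[0,0,0],-1],
  [[0,0,0.004],[0,0,0],-1],
  [[0,0,0],[0,0,0],-1],
  [[0,0,0],[0,0,0],-1],
])

```text
clock: 6.7
position: [0.4604, 0.2656, 0.0315]
ee_rot: [0.994, -0.112, 0.001, -0.001]
ft_force: [-0.5, -0.3, -1.9]
grip_width: 0.304
grasp_force: 30.2
```

Emit:
move_arm([
  [[0,0,0.003],[0,0,0],-1],
  [[0,0,0.002],[0,0,0],-1],
  [[0,0,0],[0,0,0],-1],
])

```text
clock: 7.0
position: [0.4603, 0.2656, 0.0274]
ee_rot: [0.994, -0.112, 0.001, -0.001]
ft_force: [0.3, -0.1, -0.8]
grip_width: 0.308
grasp_force: 30.2
```

Emit:
move_arm([
  [[0,0,0.001],[0,0,0],-1],
  [[0,0,0],[0,0,0],-1],
  [[0,0,0],[0,0,0],-0.2],
  [[0,0,0],[0,0,0],0.2],
  [[0,0,0],[0,0,0],1],
  [[0,0,0],[0,0,0],1],
  [[0,0,0],[0,0,0],1],
  [[0,0,-0.04],[0,0,0],1],
  [[0,0,-0.05],[0,0,0],1],
  [[0,0,-0.06],[0,0,0],1],
  [[0,0,0],[0,0,0],1],
])

```text
clock: 8.1
position: [0.4627, 0.2674, 0.1451]
ee_rot: [0.994, -0.112, 0.005, -0.004]
ft_force: [0.0, 0.3, -0.8]
grip_width: 0.997
grasp_force: 0.0
```

```bash
python3 plan.py -12.9  557.7 62 140 557.7 62 24 557.7 62 142 392.6 280.2 142
python3 - <<'E'
from h import *
c=vision.camera("scene");cv2.imwrite("pics/s3.png",cv2.resize(c["pixels"][60:260,130:400,::-1],(800,592)))
E
```

```text
clock 8.1 pos [0.4627 0.2674 0.1451] turn units [-0.011 -0.011  0.001]
[557.7  62.  140. ] total [0.1847 0.2386 0.0067] rows 5.0 each [0.0369 0.0477 0.0013]
[557.7  62.   24. ] total [0.     0.     0.1547] rows 3.0 each [0.     0.     0.0516]
[557.7  62.  142. ] total [ 0.      0.     -0.1573] rows 3.0 each [ 0.      0.     -0.0524]
[392.6 280.2 142. ] total [-0.2795 -0.2344  0.    ] rows 6.0 each [-0.0466 -0.0391  0.    ]
```

View pics/s3.png

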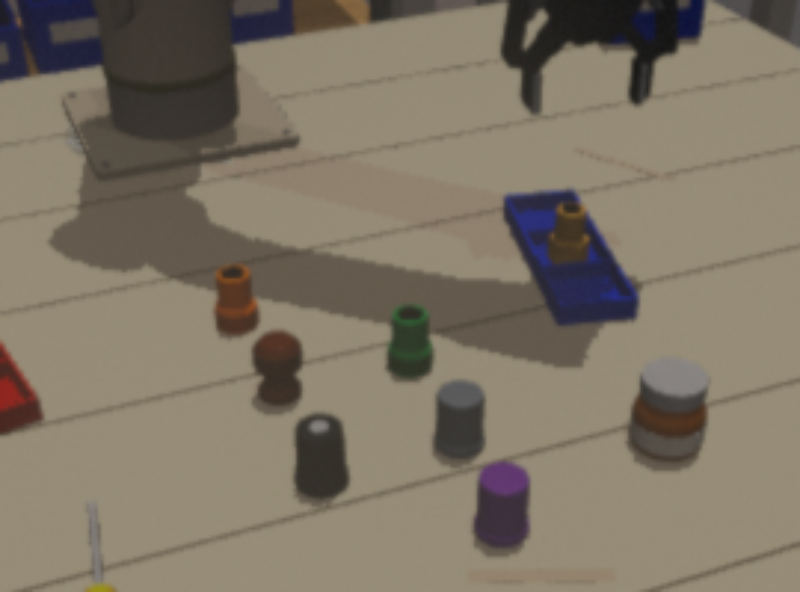

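Brass stands in the middle compartment at (570,235). Green is next.

Emit:
move_arm([
  [[0.0369,0.0477,0.001],[0,0,0],1],
  [[0.0369,0.0477,0.001],[0,0,0],1],
  [[0.0369,0.0477,0.001],[0,0,0],1],
  [[0.0369,0.0477,0.001],[0,0,0],1],
  [[0.0369,0.0477,0.001],[0,0,0],1],
  [[0,0,0],[0,0,0],1],
  [[0,0,0],[0,0,0],1],
  [[0,0,0],[0,0,0],1],
])

```text
clock: 8.95
position: [0.5544, 0.0614, 0.1344]
ee_rot: [0.994, -0.111, 0.0, -0.002]
ft_force: [-0.2, 0.8, 0.8]
grip_width: 1.003
grasp_force: 0.0
```

```bash
python3 plan.py -12.9  557.7 62 140 557.7 62 24
```

```text
clock 8.95 pos [0.5544 0.0614 0.1344] turn units [-0.004 -0.     0.003]
[557.7  62.  140. ] total [ 0.0041 -0.0018 -0.0075] rows 1.0 each [ 0.0041 -0.0018 -0.0075]
[557.7  62.   24. ] total [0.     0.     0.1547] rows 3.0 each [0.     0.     0.0516]
```

Emit:
move_arm([
  [[0.004,-0.002,0.03],[-0.004,0,0],1],
  [[0,0,0.05],[0,0,0],1],
  [[0,0,0.04],[0,0,0],1],
  [[0,0,0.027],[0,0,0],1],
  [[0,0,0],[0,0,0],1],
  [[0,0,0],[0,0,0],1],
  [[0,0,0],[0,0,0],-1],
  [[0,0,0],[0,0,0],-1],
  [[0,0,0],[0,0,0],-1],
  [[0,0,0],[0,0,0],-1],
  [[0,0,0],[0,0,0],-1],
  [[0,0,0],[0,0,0],-1],
], newtons=25)

```text
clock: 10.15
position: [0.559, 0.061, 0.0256]
ee_rot: [0.994, -0.112, 0.001, 0.0]
ft_force: [-1.0, -0.9, 6.3]
grip_width: 0.333
grasp_force: 24.4
```

Emit:
move_arm([
  [[0,0,0],[0,0,0],-1],
  [[0,0,0],[0,0,0],-1],
  [[0,0,-0.02],[0,0,0],-1],
  [[0,0,-0.04],[0,0,0],-1],
  [[0,0,-0.05],[0,0,0],-1],
  [[0,0,-0.05],[0,0,0],-1],
  [[0,0,0],[0,0,0],-1],
  [[0,0,0],[0,0,0],-1],
])

```text
clock: 10.95
position: [0.5589, 0.0612, 0.1464]
ee_rot: [0.994, -0.112, 0.002, -0.0]
ft_force: [-0.3, 0.0, -1.3]
grip_width: 0.335
grasp_force: 24.8
```

```bash
python3 plan.py -12.9  392.6 280.2 142  392.6 280.2 30
```

```text
clock 10.95 pos [0.5589 0.0612 0.1464] turn units [-0.001 -0.005  0.001]
[392.6 280.2 142. ] total [-0.2814 -0.2352  0.0058] rows 6.0 each [-0.0469 -0.0392  0.001 ]
[392.6 280.2  30. ] total [0.     0.     0.1493] rows 3.0 each [0.     0.     0.0498]
```

Emit:
move_arm([
  [[-0.0469,-0.0392,0],[0,0,0],-1],
  [[-0.0469,-0.0392,0],[0,0,0],-1],
  [[-0.0469,-0.0392,0],[0,0,0],-1],
  [[-0.0469,-0.0392,0],[0,0,0],-1],
  [[-0.0469,-0.0392,0],[0,0,0],-1],
  [[-0.0469,-0.0392,0],[0,0,0],-1],
  [[0,0,0],[0,0,0],-1],
  [[0,0,0.04],[0,0,0],-1],
  [[0,0,0.04],[0,0,0],-1],
  [[0,0,0.03],[0,0,0],-1],
  [[0,0,0],[0,0,0],-1],
  [[0,0,0],[0,0,0],-1],
])

```text
clock: 12.15
position: [0.3917, 0.2798, 0.062]
ee_rot: [0.994, -0.112, 0.0, 0.001]
ft_force: [-0.1, -0.7, 0.1]
grip_width: 0.334
grasp_force: 24.9
```

```bash
python3 plan.py -12.9  392.6 280.2 29.6
```

```text
clock 12.15 pos [0.3917 0.2798 0.062 ] turn units [ 0.001 -0.001  0.002]
[392.6 280.2  29.6] total [ 0.0011 -0.0008  0.0432] rows 1.0 each [ 0.0011 -0.0008  0.0432]
```

Emit:
move_arm([
  [[0.001,-0.001,0.02],[0,0,0],-1],
  [[0,0,0.018],[0,0,0],-1],
  [[0,0,0.003],[0,0,0],-1],
  [[0,0,0.001],[0,0,0],-1],
  [[0,0,0],[0,0,0],-1],
  [[0,0,0],[0,0,0],-1],
])

```text
clock: 12.75
position: [0.3935, 0.2808, 0.0314]
ee_rot: [0.994, -0.112, 0.001, -0.0]
ft_force: [-0.2, -0.4, -0.6]
grip_width: 0.335
grasp_force: 24.9
```

Emit:
move_arm([
  [[0,0,0.002],[0,0,0],-1],
  [[0,0,0.001],[0,0,0],-1],
  [[0,0,0],[0,0,0],-1],
  [[0,0,0],[0,0,0],-0.2],
  [[0,0,0],[0,0,0],0.2],
  [[0,0,0],[0,0,0],1],
  [[0,0,0],[0,0,0],1],
  [[0,0,0],[0,0,0],1],
  [[0,0,-0.04],[0,0,0],1],
  [[0,0,-0.05],[0,0,0],1],
  [[0,0,-0.06],[0,0,0],1],
  [[0,0,0],[0,0,0],1],
])

```text
clock: 13.95
position: [0.3953, 0.2827, 0.1465]
ee_rot: [0.994, -0.112, 0.004, -0.003]
ft_force: [1.0, 1.5, -0.3]
grip_width: 1.0
grasp_force: 0.0
```

```bash
python3 plan.py -12.9  669 56 140 669 56 22
python3 - <<'E'
from h import *
c=vision.camera("scene");cv2.imwrite("pics/s4.png",cv2.resize(c["pixels"][60:260,130:400,::-1],(800,592)))
E
```

```text
clock 13.95 pos [0.3953 0.2827 0.1465] turn units [-0.008 -0.01   0.001]
[669.  56. 140.] total [0.4232 0.2132 0.0086] rows 8.0 each [0.0529 0.0266 0.0011]
[669.  56.  22.] total [0.     0.     0.1573] rows 3.0 each [0.     0.     0.0524]
```

View pics/s4.png

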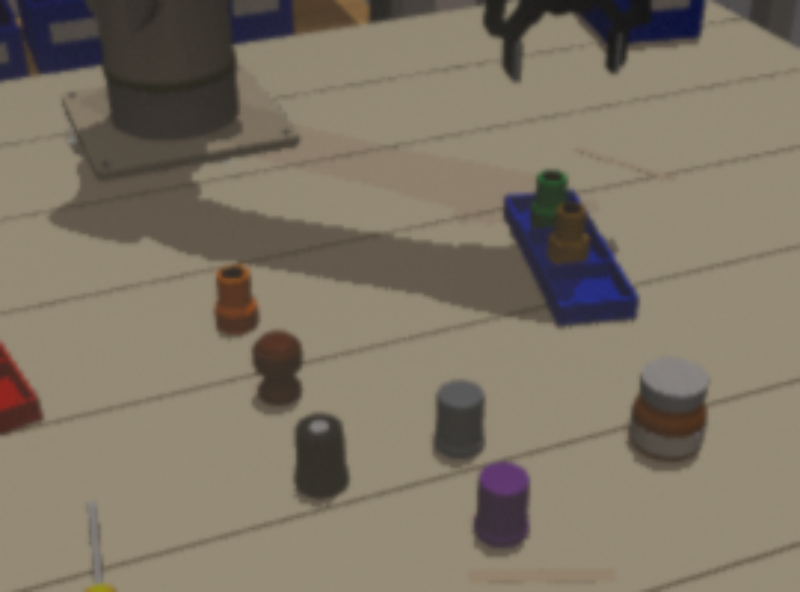

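Green and brass are seated at (550,198) and (570,233). Grey is next.

Emit:
move_arm([
  [[0.0529,0.0266,0.001],[0,0,0],1],
  [[0.0529,0.0266,0.001],[0,0,0],1],
  [[0.0529,0.0266,0.001],[0,0,0],1],
  [[0.0529,0.0266,0.001],[0,0,0],1],
  [[0.0529,0.0266,0.001],[0,0,0],1],
  [[0.0529,0.0266,0.001],[0,0,0],1],
  [[0.0529,0.0266,0.001],[0,0,0],1],
  [[0.0529,0.0266,0.001],[0,0,0],1],
  [[0,0,0],[0,0,0],1],
  [[0,0,0],[0,0,0],1],
  [[0,0,0],[0,0,0],1],
])

```text
clock: 15.1
position: [0.6658, 0.0556, 0.1343]
ee_rot: [0.994, -0.111, -0.0, -0.0]
ft_force: [-0.7, 0.8, 1.5]
grip_width: 1.001
grasp_force: 0.0
```

```bash
python3 plan.py -12.9   669 56 22
```

```text
clock 15.1 pos [0.6658 0.0556 0.1343] turn units [0.    0.    0.003]
[669.  56.  22.] total [ 0.004  -0.0015  0.1497] rows 3.0 each [ 0.0013 -0.0005  0.0499]
```

Emit:
move_arm([
  [[0.004,-0.0015,0.03],[0,0,0],1],
  [[0,0,0.05],[0,0,0],1],
  [[0,0,0.04],[0,0,0],1],
  [[0,0,0.029],[0,0,0],1],
  [[0,0,0],[0,0,0],1],
  [[0,0,0],[0,0,0],1],
  [[0,0,0],[0,0,0],-1],
  [[0,0,0],[0,0,0],-1],
  [[0,0,0],[0,0,0],-1],
  [[0,0,0],[0,0,0],-1],
  [[0,0,0],[0,0,0],-1],
  [[0,0,0],[0,0,0],-1],
], newtons=25)

```text
clock: 16.3
position: [0.6707, 0.0548, 0.0246]
ee_rot: [0.994, -0.112, 0.001, -0.0]
ft_force: [-1.3, -0.5, 5.1]
grip_width: 0.411
grasp_force: 25.6
```

Emit:
move_arm([
  [[0,0,0],[0,0,0],-1],
  [[0,0,0],[0,0,0],-1],
  [[0,0,-0.02],[0,0,0],-1],
  [[0,0,-0.04],[0,0,0],-1],
  [[0,0,-0.05],[0,0,0],-1],
  [[0,0,-0.05],[0,0,0],-1],
  [[0,0,0],[0,0,0],-1],
  [[0,0,0],[0,0,0],-1],
])

```text
clock: 17.1
position: [0.6705, 0.0549, 0.1454]
ee_rot: [0.994, -0.112, 0.002, -0.0]
ft_force: [-1.1, -0.2, -1.2]
grip_width: 0.409
grasp_force: 25.1
```

```bash
python3 plan.py -12.9  525.2 249.8 142  525.2 249.8 35
```

```text
clock 17.1 pos [0.6705 0.0549 0.1454] turn units [-0.001 -0.005  0.001]
[525.2 249.8 142. ] total [-0.2468 -0.2101  0.0045] rows 6.0 each [-0.0411 -0.035   0.0007]
[525.2 249.8  35. ] total [0.     0.     0.1427] rows 3.0 each [0.     0.     0.0476]
```

Emit:
move_arm([
  [[-0.0411,-0.035,0],[0,0,0],-1],
  [[-0.0411,-0.035,0],[0,0,0],-1],
  [[-0.0411,-0.035,0],[0,0,0],-1],
  [[-0.0411,-0.035,0],[0,0,0],-1],
  [[-0.0411,-0.035,0],[0,0,0],-1],
  [[-0.0411,-0.035,0],[0,0,0],-1],
  [[0,0,0],[0,0,0],-1],
  [[0,0,0.04],[0,0,0],-1],
  [[0,0,0.04],[0,0,0],-1],
  [[0,0,0.04],[0,0,0],-1],
  [[0,0,0],[0,0,0],-1],
  [[0,0,0],[0,0,0],-1],
])

```text
clock: 18.3
position: [0.5245, 0.249, 0.0532]
ee_rot: [0.994, -0.112, 0.0, 0.001]
ft_force: [-0.4, -0.2, 0.1]
grip_width: 0.406
grasp_force: 25.2
```

```bash
python3 plan.py -12.9  525.2 249.8 28.6
```

```text
clock 18.3 pos [0.5245 0.249  0.0532] turn units [ 0.002 -0.     0.001]
[525.2 249.8  28.6] total [ 0.0007 -0.0012  0.0327] rows 1.0 each [ 0.0007 -0.0012  0.0327]
```

Emit:
move_arm([
  [[0,0,0.02],[0,0,0],-1],
  [[0,0,0.01],[0,0,0],-1],
  [[0,0,0.003],[0,0,0],-1],
  [[0,0,0],[0,0,0],-1],
  [[0,0,0],[0,0,0],-1],
  [[0,0,0],[0,0,0],-1],
])

```text
clock: 18.9
position: [0.525, 0.2496, 0.0288]
ee_rot: [0.994, -0.112, 0.001, -0.0]
ft_force: [-0.0, -0.3, -0.6]
grip_width: 0.409
grasp_force: 25.3
```

Next is the release and lift. I'll then turn to the red tray's yaw and head for the doorstop.

Emit:
move_arm([
  [[0,0,0.001],[0,0,0],-1],
  [[0,0,0],[0,0,0],-1],
  [[0,0,0],[0,0,0],-0.2],
  [[0,0,0],[0,0,0],0.2],
  [[0,0,0],[0,0,0],1],
  [[0,0,0],[0,0,0],1],
  [[0,0,0],[0,0,0],1],
  [[0,0,-0.04],[0,0,0],1],
  [[0,0,-0.05],[0,0,0],1],
  [[0,0,-0.06],[0,0,0],1],
  [[0,0,0],[0,0,0],1],
])

```text
clock: 20.0
position: [0.5276, 0.2512, 0.1468]
ee_rot: [0.994, -0.112, 0.005, -0.003]
ft_force: [1.2, 1.1, -0.1]
grip_width: 0.998
grasp_force: 0.0
```

Emit:
move_arm([
  [[0,0,0],[0,0,-0.173],1],
  [[0,0,0],[0,0,-0.173],1],
  [[0,0,0],[0,0,-0.172],1],
  [[0,0,0],[0,0,0],1],
  [[0,0,0],[0,0,0],1],
])

```text
clock: 20.5
position: [0.5246, 0.2494, 0.14]
ee_rot: [0.996, 0.089, 0.001, 0.0]
ft_force: [0.0, 0.1, -0.1]
grip_width: 1.0
grasp_force: 0.0
```

```bash
python3 plan.py 10.4  669 -55.5 140 669 -55.5 22
python3 - <<'E'
from h import *
c=vision.camera("scene");cv2.imwrite("pics/s5.png",cv2.resize(c["pixels"][60:260,130:400,::-1],(800,592)))
E
```

```text
clock 20.5 pos [0.5246 0.2494 0.14  ] turn units [ 0.001 -0.001 -0.004]
[669.  -55.5 140. ] total [0.116  0.4346 0.    ] rows 8.0 each [0.0145 0.0543 0.    ]
[669.  -55.5  22. ] total [0.     0.     0.1573] rows 3.0 each [0.     0.     0.0524]
```

View pics/s5.png

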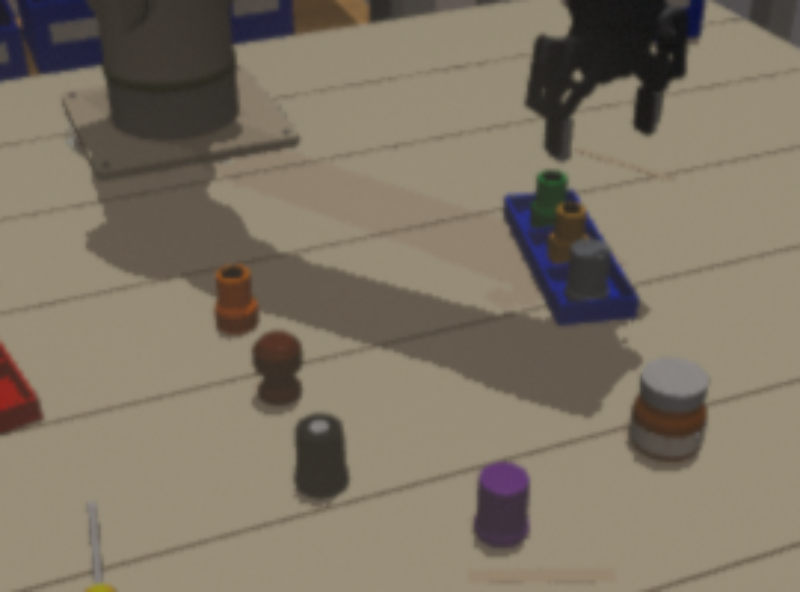

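All three parts are in the blue tray, with grey at (588,268). The doorstop is next.

Emit:
move_arm([
  [[0.0145,0.0543,0],[0,0,0],1],
  [[0.0145,0.0543,0],[0,0,0],1],
  [[0.0145,0.0543,0],[0,0,0],1],
  [[0.0145,0.0543,0],[0,0,0],1],
  [[0.0145,0.0543,0],[0,0,0],1],
  [[0.0145,0.0543,0],[0,0,0],1],
  [[0.0145,0.0543,0],[0,0,0],1],
  [[0.0145,0.0543,0],[0,0,0],1],
  [[0,0,0],[0,0,0],1],
  [[0,0,0],[0,0,0],1],
  [[0,0,0],[0,0,0],1],
])

```text
clock: 21.65
position: [0.6692, -0.0535, 0.1405]
ee_rot: [0.996, 0.091, 0.001, -0.0]
ft_force: [-0.3, 0.3, -0.4]
grip_width: 0.998
grasp_force: 0.0
```

```bash
python3 plan.py 10.4  669 -55.5 22
```

```text
clock 21.65 pos [ 0.6692 -0.0535  0.1405] turn units [-0.    -0.002  0.002]
[669.  -55.5  22. ] total [-0.0007  0.0026  0.158 ] rows 3.0 each [-0.0002  0.0009  0.0527]
```

Emit:
move_arm([
  [[0,0.002,0.03],[0,0,0],1],
  [[0,0,0.05],[0,0,0],1],
  [[0,0,0.05],[0,0,0],1],
  [[0,0,0.028],[0,0,0],1],
  [[0,0,0],[0,0,0],1],
  [[0,0,0],[0,0,0],1],
  [[0,0,0],[0,0,0],-1],
  [[0,0,0],[0,0,0],-1],
  [[0,0,0],[0,0,0],-1],
  [[0,0,0],[0,0,0],-1],
  [[0,0,0],[0,0,0],-1],
  [[0,0,0],[0,0,0],-1],
], newtons=25)

```text
clock: 22.85
position: [0.6704, -0.0567, 0.0233]
ee_rot: [0.996, 0.091, 0.001, 0.0]
ft_force: [-1.4, 0.6, 6.3]
grip_width: 0.412
grasp_force: 25.2
```

Emit:
move_arm([
  [[0,0,0],[0,0,0],-1],
  [[0,0,0],[0,0,0],-1],
  [[0,0,-0.02],[0,0,0],-1],
  [[0,0,-0.04],[0,0,0],-1],
  [[0,0,-0.05],[0,0,0],-1],
  [[0,0,-0.05],[0,0,0],-1],
  [[0,0,0],[0,0,0],-1],
  [[0,0,0],[0,0,0],-1],
])

```text
clock: 23.65
position: [0.6701, -0.0566, 0.1438]
ee_rot: [0.996, 0.091, 0.002, 0.0]
ft_force: [0.8, 0.4, -1.0]
grip_width: 0.408
grasp_force: 25.4
```

```bash
python3 plan.py 10.4  483.3 -278.2 142  483.3 -278.2 35
```

```text
clock 23.65 pos [ 0.6701 -0.0566  0.1438] turn units [ 0.002 -0.005  0.001]
[ 483.3 -278.2  142. ] total [-0.2983  0.2456  0.0024] rows 7.0 each [-0.0426  0.0351  0.0003]
[ 483.3 -278.2   35. ] total [0.     0.     0.1427] rows 3.0 each [0.     0.     0.0476]
```

Emit:
move_arm([
  [[-0.0426,0.0351,0],[0,0,0],-1],
  [[-0.0426,0.0351,0],[0,0,0],-1],
  [[-0.0426,0.0351,0],[0,0,0],-1],
  [[-0.0426,0.0351,0],[0,0,0],-1],
  [[-0.0426,0.0351,0],[0,0,0],-1],
  [[-0.0426,0.0351,0],[0,0,0],-1],
  [[-0.0426,0.0351,0],[0,0,0],-1],
  [[0,0,0],[0,0,0],-1],
  [[0,0,0.04],[0,0,0],-1],
  [[0,0,0.04],[0,0,0],-1],
  [[0,0,0.04],[0,0,0],-1],
  [[0,0,0],[0,0,0],-1],
])

```text
clock: 24.85
position: [0.4801, -0.2764, 0.0473]
ee_rot: [0.996, 0.091, -0.003, -0.002]
ft_force: [-0.3, 0.8, -0.9]
grip_width: 0.414
grasp_force: 25.3
```

Emit:
move_arm([
  [[0,0,0],[0,0,0],-1],
  [[0,0,0],[0,0,0],-1],
])

```text
clock: 25.05
position: [0.4842, -0.2787, 0.0534]
ee_rot: [0.996, 0.091, 0.002, 0.001]
ft_force: [-0.7, 0.5, 0.4]
grip_width: 0.41
grasp_force: 25.4
```

```bash
python3 plan.py 10.4  483.3 -278.2 27.3
```

```text
clock 25.05 pos [ 0.4842 -0.2787  0.0534] turn units [ 0.002 -0.004  0.001]
[ 483.3 -278.2   27.3] total [-0.001  -0.0009  0.0348] rows 1.0 each [-0.001  -0.0009  0.0348]
```

Emit:
move_arm([
  [[0,0,0.02],[0,0,0],-1],
  [[0,0,0.01],[0,0,0],-1],
  [[0,0,0.003],[0,0,0],-1],
  [[0,0,0],[0,0,0],-1],
  [[0,0,0],[0,0,0],-1],
  [[0,0,0],[0,0,0],-1],
])

```text
clock: 25.65
position: [0.4832, -0.2784, 0.0272]
ee_rot: [0.996, 0.091, 0.001, 0.0]
ft_force: [-1.9, 1.2, 3.7]
grip_width: 0.412
grasp_force: 25.9
```

In contact. Releasing.

Emit:
move_arm([
  [[0,0,0],[0,0,0],-0.2],
  [[0,0,0],[0,0,0],0.2],
  [[0,0,0],[0,0,0],1],
  [[0,0,0],[0,0,0],1],
  [[0,0,0],[0,0,0],1],
  [[0,0,-0.04],[0,0,0],1],
  [[0,0,-0.05],[0,0,0],1],
  [[0,0,-0.06],[0,0,0],1],
  [[0,0,0],[0,0,0],1],
  [[0,0,0],[0,0,0],1],
  [[0,0,0],[0,0,0],1],
])

```text
clock: 26.75
position: [0.4825, -0.2781, 0.1386]
ee_rot: [0.996, 0.091, 0.0, -0.0]
ft_force: [0.2, 0.4, -0.1]
grip_width: 0.999
grasp_force: 0.0
```

```bash
python3 plan.py 10.4  554 -52.5 140 554 -52.5 21
python3 - <<'E'
from h import *
c=vision.camera("scene");cv2.imwrite("pics/s6.png",cv2.resize(c["pixels"][100:300,60:330,::-1],(800,592)))
E
```

```text
clock 26.75 pos [ 0.4825 -0.2781  0.1386] turn units [-0.    -0.     0.001]
[554.  -52.5 140. ] total [ 0.148  -0.2786 -0.0019] rows 5.0 each [ 0.0296 -0.0557 -0.0004]
[554.  -52.5  21. ] total [0.     0.     0.1587] rows 3.0 each [0.     0.     0.0529]
```

View pics/s6.png

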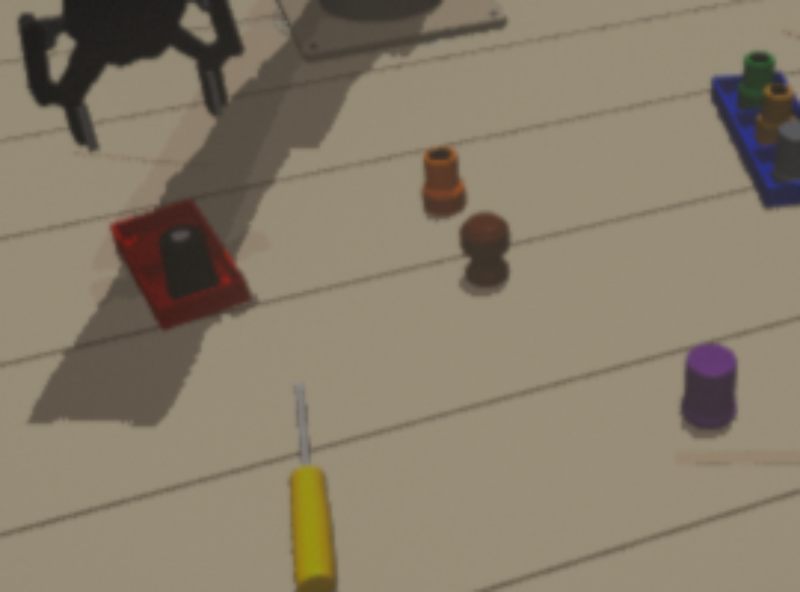

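The doorstop is in the far compartment of the red tray at (188,262). The knob at (485,250) is next.

Emit:
move_arm([
  [[0.0296,-0.0557,0],[0,0,0],1],
  [[0.0296,-0.0557,0],[0,0,0],1],
  [[0.0296,-0.0557,0],[0,0,0],1],
  [[0.0296,-0.0557,0],[0,0,0],1],
  [[0.0296,-0.0557,0],[0,0,0],1],
  [[0,0,0],[0,0,0],1],
  [[0,0,0],[0,0,0],1],
  [[0,0,0],[0,0,0],1],
])

```text
clock: 27.6
position: [0.5537, -0.0541, 0.1388]
ee_rot: [0.996, 0.09, -0.0, 0.0]
ft_force: [0.2, 1.2, -0.9]
grip_width: 0.995
grasp_force: 0.0
```

```bash
python3 plan.py 10.4  554 -52.5 21
```

```text
clock 27.6 pos [ 0.5537 -0.0541  0.1388] turn units [ 0.001  0.    -0.   ]
[554.  -52.5  21. ] total [ 0.0008 -0.0021  0.1571] rows 3.0 each [ 0.0003 -0.0007  0.0524]
```

Emit:
move_arm([
  [[0.001,-0.002,0.03],[0,0,0],1],
  [[0,0,0.05],[0,0,0],1],
  [[0,0,0.05],[0,0,0],1],
  [[0,0,0.029],[0,0,0],1],
  [[0,0,0],[0,0,0],1],
  [[0,0,0],[0,0,0],1],
  [[0,0,0],[0,0,0],-1],
  [[0,0,0],[0,0,0],-1],
  [[0,0,0],[0,0,0],-1],
  [[0,0,0],[0,0,0],-1],
  [[0,0,0],[0,0,0],-1],
  [[0,0,0],[0,0,0],-1],
], newtons=25)

```text
clock: 28.8
position: [0.5557, -0.0514, 0.0216]
ee_rot: [0.996, 0.091, 0.001, 0.0]
ft_force: [-1.3, 0.7, 6.1]
grip_width: 0.456
grasp_force: 24.7
```

Emit:
move_arm([
  [[0,0,0],[0,0,0],-1],
  [[0,0,0],[0,0,0],-1],
  [[0,0,-0.02],[0,0,0],-1],
  [[0,0,-0.04],[0,0,0],-1],
  [[0,0,-0.05],[0,0,0],-1],
  [[0,0,-0.05],[0,0,0],-1],
  [[0,0,0],[0,0,0],-1],
  [[0,0,0],[0,0,0],-1],
])

```text
clock: 29.6
position: [0.5554, -0.0512, 0.1421]
ee_rot: [0.996, 0.091, 0.002, 0.0]
ft_force: [-0.5, -0.7, -1.8]
grip_width: 0.452
grasp_force: 25.4
```

```bash
python3 plan.py 10.4  416.5 -290.4 142  ;python3 - <<'E'
from look import *
c=vision.camera("scene");cv2.imwrite("pics/s7.png",cv2.resize(c["pixels"][60:260,60:330,::-1],(800,592)))
t=vision.camera("top");print(tray(t,t["pixels"][:,:,::-1].copy(),"red",(530,330,640,470)))
E
```

```text
clock 29.6 pos [ 0.5554 -0.0512  0.1421] turn units [ 0.002 -0.005  0.001]
[ 416.5 -290.4  142. ] total [-2.397e-01  2.802e-01  2.000e-04] rows 6.0 each [-0.04    0.0467  0.    ]
(450.0, -284.3, 140.1, 73.3, 10.4)
```

View pics/s7.png

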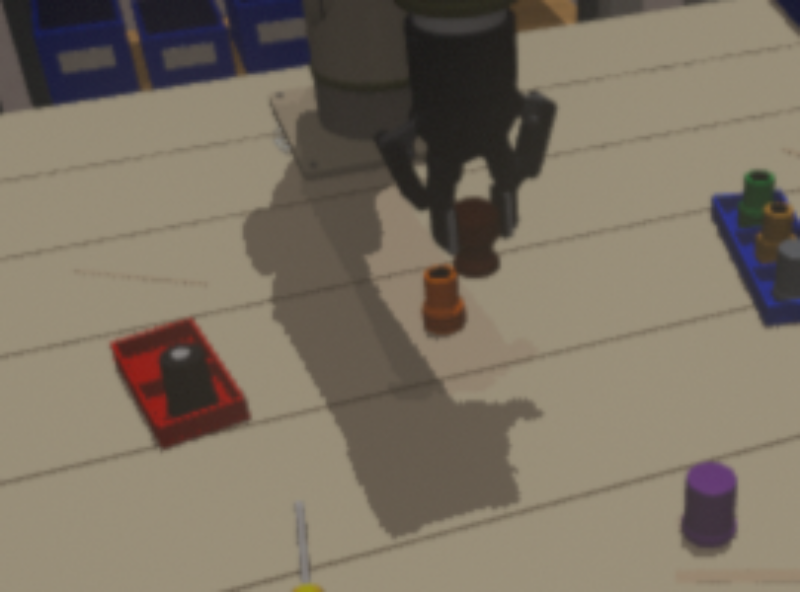

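The knob is held upright at (478,237), and the red tray hasn't moved.

Emit:
move_arm([
  [[-0.04,0.0467,0],[0,0,0],-1],
  [[-0.04,0.0467,0],[0,0,0],-1],
  [[-0.04,0.0467,0],[0,0,0],-1],
  [[-0.04,0.0467,0],[0,0,0],-1],
  [[-0.04,0.0467,0],[0,0,0],-1],
  [[-0.04,0.0467,0],[0,0,0],-1],
  [[0,0,0],[0,0,0],-1],
  [[0,0,0.04],[0,0,0],-1],
  [[0,0,0.04],[0,0,0],-1],
  [[0,0,0.03],[0,0,0],-1],
  [[0,0,0],[0,0,0],-1],
  [[0,0,0],[0,0,0],-1],
])

```text
clock: 30.9
position: [0.4159, -0.2901, 0.0577]
ee_rot: [0.996, 0.091, 0.0, -0.0]
ft_force: [0.7, -1.0, -0.2]
grip_width: 0.453
grasp_force: 25.5
```

Emit:
move_arm([
  [[0,0,0],[0,0,0],-1],
])

```text
clock: 31.0
position: [0.4169, -0.2908, 0.059]
ee_rot: [0.996, 0.091, 0.001, 0.001]
ft_force: [0.8, -0.2, -0.6]
grip_width: 0.45
grasp_force: 25.5
```

```bash
python3 plan.py 10.4  416.5 -290.4 25.6
```

```text
clock 31.0 pos [ 0.4169 -0.2908  0.059 ] turn units [ 0.002 -0.003  0.001]
[ 416.5 -290.4   25.6] total [-0.0004 -0.0006  0.0445] rows 1.0 each [-0.0004 -0.0006  0.0445]
```

Emit:
move_arm([
  [[0,0,0.025],[0,0,0],-1],
  [[0,0,0.015],[0,0,0],-1],
  [[0,0,0.004],[0,0,0],-1],
  [[0,0,0],[0,0,0],-1],
  [[0,0,0],[0,0,0],-1],
  [[0,0,0],[0,0,0],-1],
])

```text
clock: 31.6
position: [0.4166, -0.2907, 0.0256]
ee_rot: [0.996, 0.091, 0.001, 0.0]
ft_force: [-1.5, 2.0, 5.6]
grip_width: 0.453
grasp_force: 25.9
```

Emit:
move_arm([
  [[0,0,0],[0,0,0],-0.1],
  [[0,0,0],[0,0,0],0.3],
  [[0,0,0],[0,0,0],1],
  [[0,0,0],[0,0,0],1],
  [[0,0,0],[0,0,0],1],
  [[0,0,-0.04],[0,0,0],1],
  [[0,0,-0.05],[0,0,0],1],
  [[0,0,-0.06],[0,0,0],1],
  [[0,0,-0.06],[0,0,0],1],
  [[0,0,0],[0,0,0],1],
  [[0,0,0],[0,0,0],1],
])

```text
clock: 32.7
position: [0.4164, -0.2908, 0.1832]
ee_rot: [0.996, 0.091, 0.002, 0.001]
ft_force: [0.5, 0.7, -0.7]
grip_width: 0.996
grasp_force: 0.0
```

Run:
```python
from look import *
c=vision.camera("scene");cv2.imwrite("pics/s8.png",cv2.resize(c["pixels"][100:270,70:370,::-1],(800,453)))
t=vision.camera("top");im=t["pixels"][:,:,::-1].copy();print(tray(t,im,"blue",(150,300,270,490)));cv2.imwrite("pics/t8.png",cv2.resize(im[90:320,80:420],(800,541)))
```

```text
(458.8, 265.0, 207.3, 72.1, -12.9)
```

View pics/s8.png

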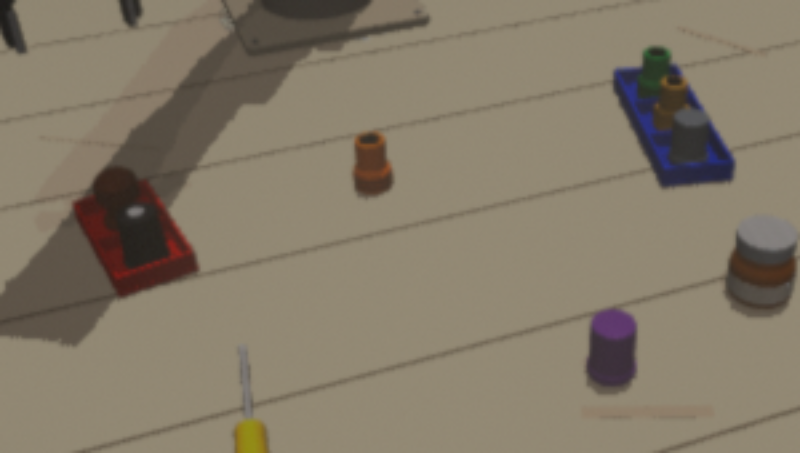

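View pics/t8.png

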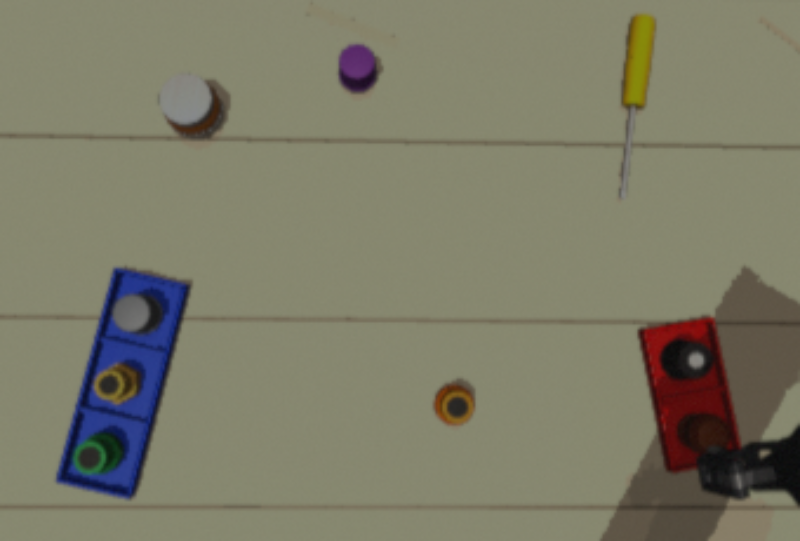

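All five parts stand in the right compartments. Blue holds grey, brass and green at (135,312), (116,384) and (97,454). Red holds the doorstop at (688,358) and the knob at (703,433). The orange connector, jar and screwdriver are untouched and the gripper is clear, so I'm handing in.

```bash
python3 -c "
from h import *
print(order.hand_in())"
```

```text
the job is handed in; nothing more can be done
None
```

Both kits are made up and the job is handed in at about 33 s of the 128 s allowed; the last pictures show all five parts upright in the right compartments, with the orange connector, jar and screwdriver left alone.

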